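Clamp a steel slug by three clicks and hold the lever

TASK

Stand the round steel slug upright in the bore of the tack fixture, right down on the plate, and let go of it. Then swing the fixture's click lever clockwise (seen from above) from its rest by exactly three clicks, so that the clamp pad nips the slug; never go on to the fourth click. The lever springs back when released, so finish while still holding it at the third click, and leave the hex coupling where it stands.

Things in the scene. Friction and masses are not known exactly. Their poses are not given: they have to be found in the camera images.
- steel_round: plain turned steel cylinder standing upright, 50 mm diameter, 55 mm tall, 0.7 to 0.95 kg; origin at the centre of its underside, z along its axis
- fixture: steel tack fixture, immovable but placed anew each time: plate 130 (x) x 280 (y) x 10 mm, origin at the centre of its underside. On it, along its y: a square nest block 72 x 72 mm with the bore at y = +90 mm; a rod guide 34 mm wide, 52 mm high at y = +9 to +35; the lever's hub at y = -45 with an index disc 78 mm across and a plunger housing 46 mm high on its +x side
- nest (a point): centre of the bore's floor (the plate's top face, 10 mm above the table); the bore is 53 mm wide with a chamfered mouth, 20 mm deep, its mouth 30 mm above the table. Axes as the fixture's. A seated slug's underside lies on this point
- hub (a point): point on the lever's vertical turning axis, 42 mm above the table. At rest the lever's arm points from here along the fixture's -y; clockwise takes its end towards the fixture's -x. Return spring 0.45 N m at rest, 0.7 N m at click 3, detent ripple about +-0.3 N m on top
- lever (a joint): turning angle of the lever in rad, 0 at its rest stop, growing clockwise seen from above, end stop 1.31. A ball plunger drops between studs every 0.262 rad: clicks 1 to 4 lie at 0.262, 0.524, 0.785, 1.047, with the resistance crests halfway between. Turning it takes about 4 to 13 N at the handle, least in each click, most just after it; a spring brings it all the way back from anywhere when let go
- lever_handle: upright round black handle post at the end of the lever arm, 110 mm from the turning axis: 19 mm diameter (22 mm at foot and top), 58 mm tall, from 56 to 114 mm above the table; origin at the centre of its foot; a sleeve that spins freely on its pin
- grip (a point): middle of the handle post, 86 mm above the table, 110 mm from the hub axis
- clamp_pad: round sprung steel pad, 16 mm across, on the clamp rod; origin at the centre of its face, 42 mm above the table, facing the fixture's +y. At rest it stands 11 mm from the seated slug; the lever drives it 5 mm a click towards the slug, and at the third click it presses it with about 5 to 8 N (spring 2 N/mm)
- hex_coupling: dark hexagonal coupling standing on end, 36 x 41 mm, 40 mm tall; origin at the centre of its underside; a bystander, to be left alone

How it is judged:
On the way, in this order (a step that is already met when the one before it is completed fails the run):
1. the slug stands seated in the bore and is let go, the lever still at rest (horizontal distance between steel_round and nest below 0.004 m and z of steel_round in the frame of nest below 0.003 m and angle between steel_round's own z axis and vertical below 0.08 rad and contact force between the fingers and steel_round below 0.3 N and value of joint lever below 0.12 rad), for 0.2 s.
2. the lever stands at the third click and the pad nips the slug (value of joint lever between 0.695 and 0.875 rad and contact force between clamp_pad and steel_round above 1 N), for 0.2 s.
At the end, for the whole second after the job is handed in: the slug stands upright (0.08 rad) in the bore within 4 mm of its centre and 3 mm of its floor, untouched by the robot; the robot holds the lever still by its post (over 1 N) at click three (0.785 +-0.09 rad); the pad presses the slug (over 1 N); the coupling is within 30 mm of its place (all of step 2 and velocity of joint lever between -0.1 and 0.1 rad/s and contact force between the fingers and lever_handle above 1 N and contact force between each of the arm, the fingers and steel_round below 0.3 N and horizontal distance between steel_round and nest below 0.004 m and z of steel_round in the frame of nest below 0.003 m and angle between steel_round's own z axis and vertical below 0.08 rad and distance of hex_coupling from where it was at the start of the episode below 0.03 m); the arm keeps its last pose, push and grip.
It fails at once if the lever is taken over the crest towards the fourth click (value of joint lever above 0.915 rad).
It fails at once if the hex coupling is moved by more than 30 mm (distance of hex_coupling from where it was at the start of the episode above 0.03 m).
It also fails if it takes over 61 s, if anything falls off the work surface, if the arm or the gripper's body presses on something with over 40 N, if the wrist force passes 120 N, or if a joint passes its speed limit or range.

ROBOT

A 6-joint arm with a two-finger parallel gripper is mounted at the origin on a cart in front of the work surface, level with it; the furniture and walls round the work are solid. World frame = base frame: x ahead of the robot, y to its left, z up, the work surface at z = 0. Lengths are in m, angles in rad, forces in N, time in s.
With the tool pointing down it reaches from about 0.25 to 0.725 m from the base axis. Payload 4 kg.
Tool frame: the origin (TCP) lies midway between the tips of the shut fingers; the grasp point (between the pads) lies 19 mm behind it (r.grip_point_offset is the distance from the TCP to the grasp point, in m); z points along the fingers, y is the line along which they close (so a half turn about z gives the same grasp; the last joint's range is limited). The gripper opens to 85 mm and grips with 20 to 120 N. Pads are 22 mm wide; open, the fingers measure 114 mm over their backs; the gripper's body (76 mm by 85 mm) begins 54 mm behind the grasp point. The pads swing forward as they close: fully open they stand 13 mm farther back than shut.
Start: joints at [-1.141, 0.241, 0.005, 1.335, 0, 1.571], TCP at [0.208, -0.455, 0.231] pointing down, gripper open.
Joint ranges: [-2.72, 2.72], [-1.05, 1.87], [-1.09, 1.28], [-1.99, 2.15], [-1.42, 1.44], [-3.14, 3.14]. Speed limits (rad/s): [2.79, 2.79, 3.14, 3.14, 3.14, 3.14].

INTERFACE

Orientations are given as a rotation vector (axis times angle).
In Python, from bench import r gives the robot as it stands. Calls block until the motion is done:
- r.move_pose(position, orientation): joint-space move of the TCP to a pose.
- r.servo_line(position, rot=None, max_speed=0.15, contact_N=None): straight line of the TCP; rot=None keeps the orientation; max_speed is the mean speed in m/s. With contact_N (N) it stops when the force on the tool has changed by that much, and returns True; else False.
- r.goto_joints(angles): joint-space move.
- r.grip(opening, newtons=None): finger opening in m; newtons is the grip in N (None keeps the last); returns when the fingers have stopped.
- r.wait(seconds).
- r.inverse_kinematics(position, orientation): joint angles nearest the present ones, or None.
- r.get_obs(): the state.
- r.capture(name): name is "side" or "top" or "wrist"; returns a dict with "frame" (480x640x3 uint8, red, green, blue), "range_z" (480x640 float32, m along the optical axis (not along the pixel's ray), 0 where there is no reading), "mtx" (3x3 intrinsics, pixels), "k1" (the pictures are not rectified: a ray, as slopes to the right and down, at radius r is drawn at 1 + k1 r^2 times it, then the intrinsics apply), "extrinsics" (4x4, takes a point from world to camera coordinates). Camera axes: x right, y down, z forward; pixel columns grow to the right and rows downward; lengths in m; the calibration is good to about 2 mm. A picture is of the moment at which its call begins.
A pose or a line that the arm cannot do raises r.IKError and nothing moves.
- r.sign_off(): hands the job in; it is judged then, once.
Trained networks look in the newest picture that a camera, given by its name, has taken for a name from the list of things; names that differ only in an ending like _2 or _b are one class to them, and where a whole thing is asked for, a point or a joint stands for the part that bears it (a point fixed in the world has none). Each returns a list of dicts, best first, with "conf" (0 to 1); they miss things now and then, are a little off and sometimes report something else, mostly with a low value. They report only what shows in the picture. A call takes as long as a camera call.
- r.search_frame(camera, label): "extent" ([centre column, centre row, width, height] in pixels, round what is visible of it).
- r.silhouettes(camera, label): "mask" (480x640 bool, what is visible of it) and "extent" ([centre column, centre row, width, height] in pixels, round what is visible of it).
- r.pinpoint(camera, label): "location" ([column, row] in pixels: a listed point, or the origin of a listed thing).
The state is a dict: "clock": time; "joint_pos": joint angles; "qd": joint speeds; "joint_torque": joint torques, N m; "ee_pos": TCP position; "tool_rot": TCP orientation; "force": force on the tool from outside, world axes, zero at the start; "wrist_torque": the same for the moment, N m; "opening": finger opening in m; "gripper_force": force on a finger pad.
Only numpy, scipy, OpenCV 4.12 (cv2) and the standard library are available. Lean on these libraries where they do the work, as an engineer would, in place of code of your own. Each camera call takes 0.05 s, during which the arm holds its last target. There are 200 camera calls.

## Working session

There is one attempt and no reset: what is moved stays moved. The work goes in short steps, each a Python script; the robot and the scene stay as the last script left them, time stands still between calls to the robot, and variables do not carry over. Pictures are saved under pics/ and viewed, at most 10 in all, crops included, and the job is handed in when it is done.

```bash
mkdir -p pics; ls; cat > h.py <<'E'
import numpy as np, cv2
from bench import r
def ray(c,px):
    K=c["mtx"]; x=np.array([(px[0]-K[0,2])/K[0,0],(px[1]-K[1,2])/K[1,1]]); u=x.copy()
    for _ in range(20): u=x/(1+c["k1"]*(u@u))
    return np.array([u[0],u[1],1.])
def toworld(c,pc):
    E=np.asarray(c["extrinsics"]); return E[:3,:3].T@(pc-E[:3,3])
def at_z(c,px,z):
    o=toworld(c,np.zeros(3)); d=toworld(c,ray(c,px))-o
    return o+d*(z-o[2])/d[2]
def depth_pt(c,px):
    z=c["range_z"][int(round(px[1])),int(round(px[0]))]; return toworld(c,ray(c,px)*z)
def cloud(c,m):
    m=m&(c["range_z"]>0); return np.array([depth_pt(c,(u,v)) for v,u in np.argwhere(m)])
E
python3 - <<'E'
from h import *
np.set_printoptions(precision=4,suppress=True)
Z=dict(nest=.01,hub=.042,grip=.086,lever_handle=.056,clamp_pad=.042,steel_round=0,hex_coupling=0,fixture=0)
for cam in("top","side"):
    c=r.capture(cam); cv2.imwrite(f"pics/{cam}0.png",c["frame"][:,:,::-1])
    print(cam,toworld(c,np.zeros(3)),c["k1"])
    for n,z in Z.items():
        for d in r.pinpoint(cam,n)[:2]: print(n,round(d["conf"],2),np.array(d["location"]),at_z(c,d["location"],z))
print(r.get_obs())
E
```

```text
bench.py
pics
top [0.3576 0.0264 1.5195] 0.0337597995710883
nest 0.87 [273.1 217.1] [0.6337 0.162  0.01  ]
nest 0.47 [420.1 259.4] [ 0.4946 -0.2757  0.01  ]
hub 0.74 [318.4 223.2] [0.6063 0.0255 0.042 ]
grip 0.46 [354.7 228. ] [ 0.5824 -0.0781  0.086 ]
grip 0.42 [360.4 223.7] [ 0.5945 -0.0948  0.086 ]
lever_handle 0.59 [355.2 229.2] [ 0.5835 -0.0816  0.056 ]
steel_round 0.86 [423.9 254.9] [ 0.5089 -0.2899  0.    ]
fixture 0.58 [305.6 223. ] [0.6149 0.0644 0.    ]
side [-0.048   1.235   0.5953] 0.05779249831638178
nest 0.93 [261.5 288.4] [0.6291 0.1622 0.01  ]
hub 0.68 [301.4 257.9] [0.5988 0.0244 0.042 ]
hub 0.66 [259.7 287.7] [0.5974 0.2195 0.042 ]
grip 0.53 [324.  228.1] [ 0.5925 -0.0871  0.086 ]
lever_handle 0.55 [325.5 237.7] [ 0.5932 -0.0983  0.056 ]
clamp_pad 0.56 [270.2 271.1] [0.6242 0.1303 0.042 ]
hex_coupling 0.79 [261.5 345.6] [0.5031 0.367  0.    ]
hex_coupling 0.37 [328.1 226.4] [ 0.6966 -0.3303  0.    ]
fixture 0.91 [283.4 281.5] [0.6149 0.086  0.    ]
{'clock': 0.9, 'joint_pos': array([-1.141 ,  0.2406,  0.005 ,  1.3352, -0.    ,  1.5708]), 'qd': array([-0.0011, -0.0003,  0.0006, -0.0014,  0.0009, -0.0009]), 'joint_torque': array([  0.0003, -37.2194,  25.2694,   0.0009,  -0.    ,  -0.    ]), 'ee_pos': array([ 0.2083, -0.4545,  0.2313]), 'tool_rot': array([ 3.0693,  0.6699, -0.    ]), 'force': array([-0.8468,  0.734 ,  0.2384]), 'wrist_torque': array([0.0143, 0.0626, 0.0065]), 'gripper_force': 0.0, 'opening': 0.08497814764080955}
```

View pics/top0.png

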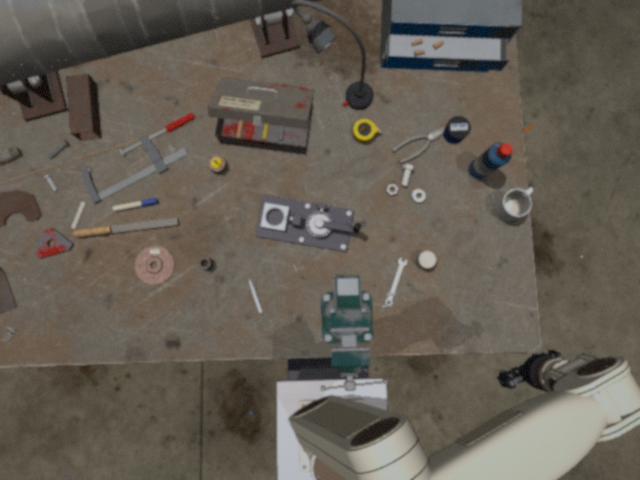

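View pics/side0.png

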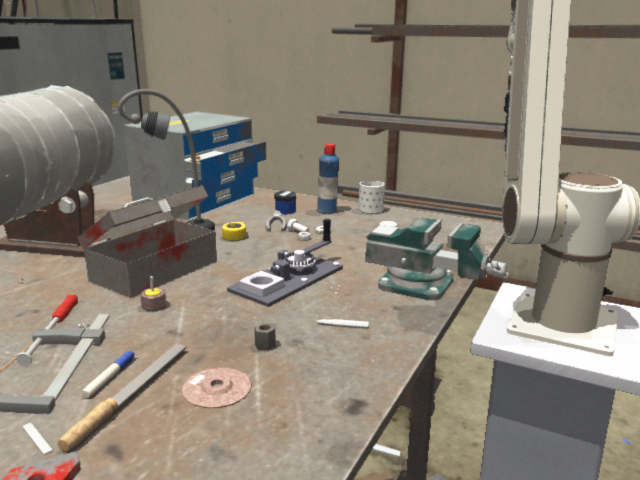

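The top view has the slug at (427,260), the fixture at (305,223) with its lever towards the right, and the vise at (347,310). The side view has the hex at (264,336). Next I'll refine with the wrist camera.

```bash
cat >> h.py <<'E'
from scipy.spatial.transform import Rotation as Ro
def down(a):  # tool down, fingers close along world heading a (rad)
    return (Ro.from_euler('z',a-np.pi/2)*Ro.from_euler('x',np.pi)).as_rotvec()
E
python3 - <<'E'
from h import *
np.set_printoptions(precision=4,suppress=True)
c=r.capture("top"); m=r.silhouettes("top","steel_round")[0]
p=cloud(c,m["mask"]); print("slug top cam",m["conf"],np.median(p,0),p[:,2].max())
# vise height
mm=np.zeros((480,640),bool); mm[270:345,315:378]=1
p=cloud(c,mm); p=p[p[:,2]>.03]; print("vise",p.min(0),p.max(0))
def look(x,y,z,name,labels,a):
    q=min((r.inverse_kinematics([x,y,z],down(b)) for b in(a,a+np.pi) if r.inverse_kinematics([x,y,z],down(b)) is not None),key=lambda q:abs(q[5]))
    print(q); r.goto_joints(q); r.wait(.2)
    c=r.capture("wrist"); cv2.imwrite(f"pics/{name}.png",c["frame"][:,:,::-1])
    print(name,toworld(c,np.zeros(3)))
    for n,zz in labels:
        for d in r.pinpoint("wrist",n)[:2]: print(n,round(d["conf"],2),np.array(d["location"]),at_z(c,d["location"],zz))
        for s in r.silhouettes("wrist",n)[:1] if n in("steel_round","lever_handle") else []:
            p=cloud(c,s["mask"]); t=p[p[:,2]>p[:,2].max()-.008]; print("  mask",round(s["conf"],2),t.min(0),t.max(0),(t.min(0)+t.max(0))/2,len(t))
look(.47,-.28,.28,"w_slug",[("steel_round",0)],np.pi/2)
look(.56,.05,.30,"w_fix",[("nest",.01),("hub",.042),("grip",.086),("lever_handle",.056),("clamp_pad",.042)],-.2)
E
```

```text
slug top cam 0.62 [ 0.4892 -0.2834  0.0536] 0.06259154951517339
vise [ 0.2568 -0.1202  0.0311] [0.4476 0.0162 0.1579]
[-0.5373  0.3224  0.2415  1.4898  0.     -0.5373]
w_slug [ 0.4031 -0.2793  0.4245]
steel_round 0.98 [312.9 218.2] [ 0.4943 -0.2859  0.    ]
  mask 0.75 [ 0.466  -0.3111  0.0519] [ 0.5151 -0.2618  0.0598] [ 0.4905 -0.2865  0.0558] 2079
[ 0.089   0.3534  0.3366  1.5539 -0.     -1.2817]
w_fix [ 0.5472 -0.0162  0.4445]
nest 0.73 [278.5 298.5] [0.6322 0.1609 0.01  ]
lever_handle 0.92 [263.8  68.9] [ 0.5851 -0.0839  0.056 ]
lever_handle 0.69 [272.1 186. ] [0.6022 0.0241 0.056 ]
  mask 0.82 [ 0.5738 -0.0921  0.1105] [ 0.5943 -0.0722  0.1172] [ 0.5841 -0.0822  0.1138] 539
clamp_pad 0.47 [271.3 277.2] [0.6279 0.1219 0.042 ]
```

View pics/w_fix.png

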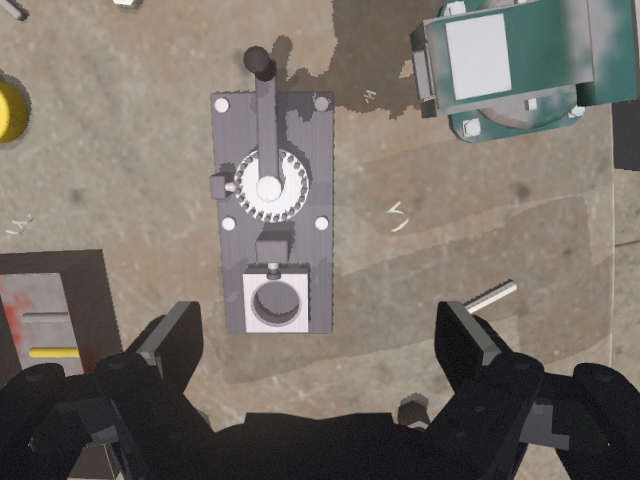

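```bash
python3 - <<'E'
from h import *
np.set_printoptions(precision=4,suppress=True)
c=r.capture("top")
mm=np.zeros((480,640),bool); mm[270:345,315:378]=1
p=cloud(c,mm)
for x in np.arange(.30,.46,.02):
    q=p[(abs(p[:,0]-x)<.01)&(p[:,2]>.03)]
    if len(q): print(x,q[:,2].max(),q[:,1].min(),q[:,1].max())
# bore centre from wrist depth: rectify at z=.03 plane
c=r.capture("wrist")
uv=np.mgrid[230:390,180:380].reshape(2,-1).T[:,::-1]
P=np.array([depth_pt(c,u) for u in uv]); 
top=P[(abs(P[:,2]-.03)<.005)&(np.hypot(P[:,0]-.632,P[:,1]-.161)<.06)]
print(len(top), cv2.minAreaRect(top[:,:2].astype(np.float32)*1000), top[:,2].mean())
fl=P[(abs(P[:,2]-.01)<.005)&(np.hypot(P[:,0]-.632,P[:,1]-.161)<.027)]; print(len(fl),fl.min(0),fl.max(0))
# ortho image at z=.03, 0.25mm per px, centred nest guess
E=np.asarray(c["extrinsics"]);K=c["mtx"]
g=np.arange(-240,240)*.00025
X,Y=np.meshgrid(.632+g,.161+g,indexing='ij'); W=np.stack([X,Y,np.full_like(X,.03)],-1)@E[:3,:3].T+E[:3,3]
s=W[...,:2]/W[...,2:]; s=s*(1+c["k1"]*(s**2).sum(-1,keepdims=True))
im=cv2.remap(c["frame"],(s[...,0]*K[0,0]+K[0,2]).astype(np.float32),(s[...,1]*K[1,1]+K[1,2]).astype(np.float32),1)
cv2.imwrite("pics/ortho.png",im[:,:,::-1])
hc=cv2.HoughCircles(cv2.GaussianBlur(cv2.cvtColor(im,cv2.COLOR_RGB2GRAY),(7,7),2),cv2.HOUGH_GRADIENT_ALT,1.5,20,param1=60,param2=.6,minRadius=90,maxRadius=130)
if hc is not None:
    for h in hc[0]: print("circ",.632+(h[1]-240)*.00025,.161+(h[0]-240)*.00025,h[2]*.25)
E
```

```text
0.3 0.7490675936750312 -0.11637247612611573 0.03534209957738701
0.32 0.7498183421911475 -0.11974776742634817 0.035257038097172295
0.34 0.7493123865094997 -0.12007544716022742 0.034800061795761214
0.36000000000000004 0.7499153527379979 -0.11516559695537458 0.03436996504022315
0.38000000000000006 0.7495654339848865 -0.10659221504333567 0.033879032034731846
0.4000000000000001 0.7493277754818315 -0.09365149915964506 0.03343498040795333
0.4200000000000001 0.7501330161651188 -0.08984892663082938 0.03298547582865235
0.4400000000000001 0.12866519635534746 -0.09038881411259254 -0.04964753524666672
2240 ((632.5499877929688, 156.68218994140625), (72.82112884521484, 72.79195404052734), 78.62522888183594) 0.031175556042837834
1255 [0.6086 0.1366 0.0083] [0.6588 0.1844 0.0149]
circ 0.63125 0.15875 25.111813
```

The wrist view shows the nest bore at (276,301), the hub at (269,188) and the handle top at (258,60). The vise's near end is on the right, clear of the arc. I'll take closer looks from two opposite headings so any camera offset cancels.

```bash
cat >> h.py <<'E'
def ortho(c,x,y,z,half=.06,s=.00025):
    E=np.asarray(c["extrinsics"]);K=c["mtx"]; n=int(half/s); g=np.arange(-n,n)*s
    X,Y=np.meshgrid(x+g,y+g,indexing='ij'); W=np.stack([X,Y,np.full_like(X,z)],-1)@E[:3,:3].T+E[:3,3]
    q=W[...,:2]/W[...,2:]; q=q*(1+c["k1"]*(q**2).sum(-1,keepdims=True))
    return cv2.remap(c["frame"],(q[...,0]*K[0,0]+K[0,2]).astype(np.float32),(q[...,1]*K[1,1]+K[1,2]).astype(np.float32),1)
E
python3 - <<'E'
from h import *
np.set_printoptions(precision=4,suppress=True)
n0=np.array([.632,.158]); fy=np.array([.197,.980])
ims=[]
for s,a,z in((-1,-.2+np.pi,.2),(1,-.2,.2)):
    p=n0+s*.067*fy
    try: r.move_pose([*p,z],down(a))
    except r.IKError as e: print("ik",e); continue
    r.wait(.2); c=r.capture("wrist"); print(r.get_obs()["joint_pos"],toworld(c,np.zeros(3)))
    for d in r.pinpoint("wrist","nest")[:1]: print("nest",d["conf"],d["location"],at_z(c,d["location"],.01))
    P=cloud(c,np.add.outer(np.arange(480)%2,np.arange(640)%2)==0)
    k=np.hypot(*(P[:,:2]-n0).T)<.06
    t=P[k&(abs(P[:,2]-.03)<.004)]; rc=cv2.minAreaRect(t[:,:2].astype(np.float32)*1000); print("rect",rc,np.median(t[:,2]))
    f=P[k&(P[:,2]<.014)&(P[:,2]>.004)&(np.hypot(*(P[:,:2]-n0).T)<.03)]; print("floor",cv2.minEnclosingCircle(f[:,:2].astype(np.float32)*1000))
    im=ortho(c,*n0,.03); ims.append(im)
    hc=cv2.HoughCircles(cv2.GaussianBlur(cv2.cvtColor(im,cv2.COLOR_RGB2GRAY),(5,5),1.5),cv2.HOUGH_GRADIENT_ALT,1.5,10,param1=60,param2=.5,minRadius=95,maxRadius=125)
    for h in (hc[0] if hc is not None else []): print("circ",n0[0]+(h[1]-240)*.00025,n0[1]+(h[0]-240)*.00025,h[2]*.25)
cv2.imwrite("pics/ortho2.png",cv2.resize(np.hstack(ims)[:,:,::-1],(800,400)) if len(ims)>1 else ims[0][:,:,::-1])
print(r.get_obs()["clock"])
E
```

```text
[0.1481 0.5078 0.3159 1.3788 0.     1.9188] [0.6328 0.1592 0.3446]
nest 0.73 [317.3, 135.7] [0.6316 0.1568 0.01  ]
rect ((630.4323120117188, 147.281005859375), (90.25763702392578, 72.39728546142578), 78.74268341064453) 0.031742260937020206
floor ((632.6047973632812, 157.4352569580078), 26.632352828979492)
circ 0.6342500001359731 0.15837500000325963 28.408623
circ 0.6342500001359731 0.15837500000325963 24.940887
[ 0.3335  0.6353  0.5309  1.4664 -0.     -1.037 ] [0.6325 0.1586 0.3446]
nest 0.86 [318.8, 131.5] [0.632  0.1573 0.01  ]
rect ((630.4923095703125, 147.78158569335938), (91.05423736572266, 72.27886962890625), 78.60401916503906) 0.03178071217698401
floor ((632.2883911132812, 157.3795928955078), 26.73867416381836)
circ 0.6312499999934807 0.15762499999674037 28.027624
10.9167
```

View pics/ortho2.png

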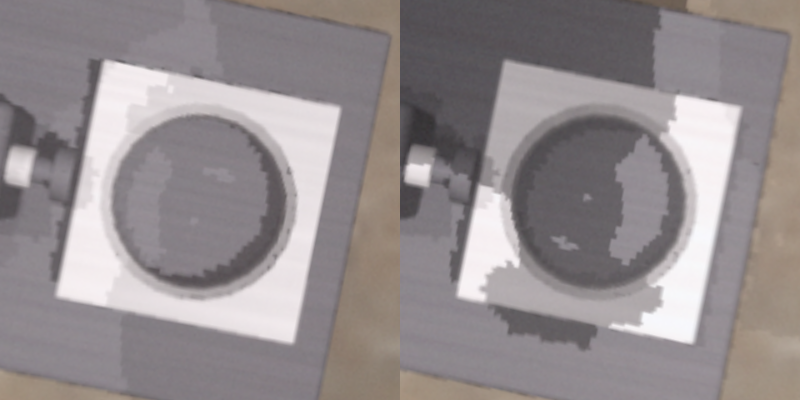

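The block corners in both rectified views centre on (0.6324, 0.1577), with yaw about -11.2°. The handle agrees with that. Now the slug.

```bash
python3 - <<'E'
from h import *
np.set_printoptions(precision=4,suppress=True)
s=np.array([.491,-.2865]); A=-.1955
r.move_pose([*s,.2],down(A+np.pi/2))
r.servo_line([*s,.027],max_speed=.12)
r.grip(.0,25); o=r.get_obs(); print(o["opening"],o["gripper_force"],o["force"])
r.grip(.085)
r.servo_line([*s,.1],max_speed=.15)
r.move_pose([*s,.1],down(A)); r.servo_line([*s,.027],max_speed=.12)
r.grip(0,80); o=r.get_obs(); print(o["opening"],o["gripper_force"],o["force"],o["ee_pos"],o["joint_pos"])
r.servo_line([*s,.16],max_speed=.12); o=r.get_obs(); print(o["opening"],o["force"],o["clock"])
E
```

```text
0.04912127014125393 26.809313893318176 [-0.3288 -1.7422  3.3418]
0.04791934724558858 83.76769423484802 [-2.2193  0.8584  5.7904] [ 0.4913 -0.287   0.0284] [-0.5284  0.5371 -0.1151  0.9168 -0.0004 -1.9035]
0.047988849065893444 [ 0.2103  0.3581 -7.5274] 23.575
```

```bash
python3 - <<'E'
from h import *
np.set_printoptions(precision=4,suppress=True)
n=np.array([.6324,.1577]); A=-.1955
r.servo_line([.4913,-.287,.2],max_speed=.15)
r.move_pose([*n,.2],down(A)); r.servo_line([*n,.075],max_speed=.12); r.wait(.2)
print(r.get_obs()["ee_pos"])
hit=r.servo_line([*n,.036],max_speed=.04,contact_N=10); r.wait(.1)
o=r.get_obs(); print(hit,o["ee_pos"],o["force"],o["clock"])
c=r.capture("wrist"); cv2.imwrite("pics/ins.png",c["frame"][:,:,::-1])
E
```

```text
[0.633  0.1579 0.076 ]
True [0.6317 0.1576 0.0385] [-0.7234 -0.264   5.4414] 28.0333
```

View pics/ins.png

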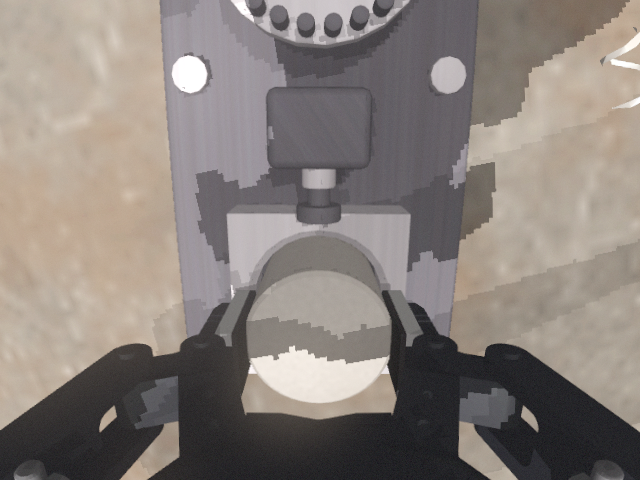

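The slug is seated: TCP z is 0.0385, the grasp height plus 10 mm. The picture shows it centred in the nest at (318,340), with the pad clear of it. Releasing it now.

```bash
python3 - <<'E'
from h import *
np.set_printoptions(precision=4,suppress=True)
n=np.array([.6324,.1577]); A=-.1955
r.grip(.085); r.wait(.3)
e=r.get_obs()["ee_pos"]; r.servo_line([e[0],e[1],.16],max_speed=.15)
b=n+.067*np.array([-np.sin(A),np.cos(A)])
r.move_pose([*b,.2],down(A)); r.wait(.2)
c=r.capture("wrist")
m=r.silhouettes("wrist","steel_round")[0]; p=cloud(c,m["mask"]); t=p[p[:,2]>.058]
print("slug",m["conf"],np.median(t[:,2]),cv2.minEnclosingCircle(t[:,:2].astype(np.float32)*1000),r.get_obs()["clock"])
for a in (A,A+np.pi):
    hub=n-.135*np.array([-np.sin(A),np.cos(A)])
    for th in(0,.785):
        h=hub+.11*np.array([np.sin(A-th),-np.cos(A-th)]); print(h,r.inverse_kinematics([*h,.075],down(a-th)))
E
```

```text
slug 0.89 0.06685403411804747 ((631.9376220703125, 157.9905242919922), 25.206785202026367) 30.5417
[ 0.5848 -0.0826] [-0.1404  0.5246  0.004   1.0502  0.     -1.5157]
[ 0.5148 -0.036 ] [-0.0697  0.3946 -0.2108  0.9653  0.     -0.66  ]
[ 0.5848 -0.0826] [-0.1404  0.5246  0.004   1.0502  0.      1.6259]
[ 0.5148 -0.036 ] [-0.0697  0.3946 -0.2108  0.9653  0.      2.4816]
```

The slug is within 0.5 mm of the nest centre. Now the lever.

```bash
python3 - <<'E'
from h import *
np.set_printoptions(precision=4,suppress=True)
n=np.array([.6324,.1577]); A=-.1955; hub=n-.135*np.array([-np.sin(A),np.cos(A)])
H=lambda th: hub+.11*np.array([np.sin(A-th),-np.cos(A-th)])
def ang():
    d=r.get_obs()["ee_pos"][:2]-hub; return A-np.arctan2(d[0],-d[1]), np.hypot(*d)
r.move_pose([*H(0),.19],down(A)); r.servo_line([*H(0),.075],max_speed=.12)
r.grip(0,45); o=r.get_obs(); print(o["opening"],o["gripper_force"],o["force"],ang())
for th in np.linspace(0,.785,7)[1:]:
    r.servo_line([*H(th),.075],rot=down(A-th),max_speed=.05); o=r.get_obs(); print(th,ang(),o["force"],o["opening"])
r.wait(.6); o=r.get_obs(); print(ang(),o["force"],o["clock"],o["gripper_force"])
c=r.capture("wrist"); cv2.imwrite("pics/lev.png",c["frame"][:,:,::-1])
c=r.capture("side"); cv2.imwrite("pics/levside.png",cv2.resize(c["frame"][180:360,200:440,::-1],(800,600)))
E
```

```text
0.0182984831945433 43.87838376178934 [-4.5679  0.8584  4.424 ] (np.float64(0.007988507988758248), np.float64(0.11008776321113717))
0.13083333333333333 (np.float64(0.10735506158667246), np.float64(0.11001213583069643)) [ 5.3856 -2.3881 -1.9301] 0.018513317726808934
0.26166666666666666 (np.float64(0.2531239435733269), np.float64(0.11019448369771748)) [ 1.7991 -2.8772  3.098 ] 0.018475312351470406
0.39249999999999996 (np.float64(0.374040995672524), np.float64(0.11018965448270777)) [ 3.3957 -5.1795  1.3057] 0.018676324322527613
0.5233333333333333 (np.float64(0.5167648510750564), np.float64(0.11030650780924263)) [ 0.2969 -4.5117  3.8941] 0.018318531311977686
0.6541666666666667 (np.float64(0.6391733547907673), np.float64(0.11027001775983006)) [ 2.3892 -6.9052  2.7232] 0.018197104319359194
0.785 (np.float64(0.7767990795757413), np.float64(0.11036908368741512)) [ 0.5062 -6.4078  3.5232] 0.018155231335343396
(np.float64(0.7754023051131472), np.float64(0.11031405644173403)) [ 1.0076 -5.4498  4.6266] 36.7167 45.028426886881334
```

View pics/lev.png

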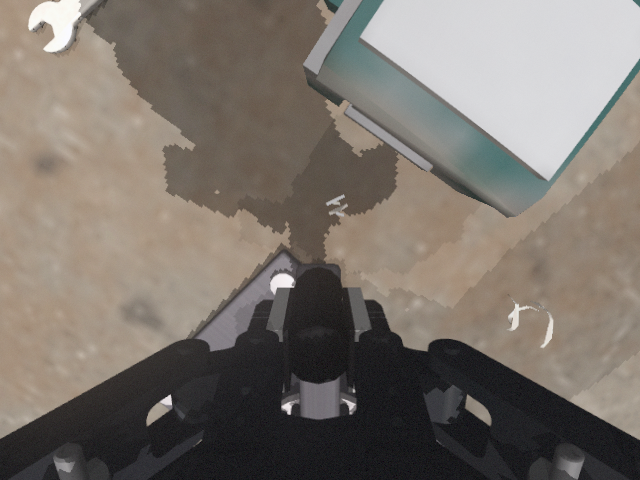

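View pics/levside.png

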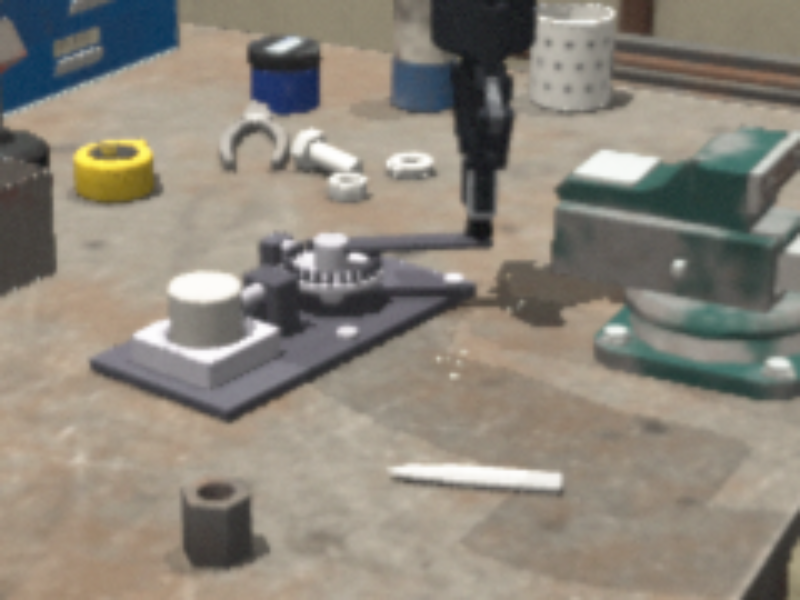

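The post is gripped between the pads at (320,320) in the wrist view, with the lever at 0.775 rad. In the side crop the slug stands seated at (205,310) with the pad against it at (252,293), and the hex at (217,525) hasn't moved. Handing in.

```bash
python3 -c "
from bench import r
print(r.sign_off())"
```

```text
the job is handed in; nothing more can be done
None
```

The job is handed in, but no verdict came back: the slug is seated in the bore and released, the arm holds the lever at click three (about 0.775 rad, from the gripper's position), the pad looks to be against the slug though I couldn't measure its force, and the hex coupling was not touched.

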